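Set up the label unwinder for the blue job

ROBOT

A 6-joint arm with a two-finger parallel gripper is mounted at the origin on the work surface. World frame = base frame: x ahead of the robot, y to its left, z up, the work surface at z = 0. Lengths are in m, angles in degrees, forces in N, time in s.
With the tool pointing down it reaches from about 0.375 to 0.9 m from the base axis. Payload 3.1 kg.
Tool frame: the origin (TCP) lies at the very end of the fingers, on their centre line; the grasp point (between the pads) lies bot.grip_point_offset behind it (bot.grip_point_offset is the distance from the TCP to the grasp point, in m); z points along the fingers, y is the line along which they close (so a half turn about z gives the same grasp; the last joint's range is limited). The gripper opens to 87 mm and grips with 3 to 60 N. Pads are 19 mm wide; open, the fingers measure 117 mm over their backs; the gripper's body (75 mm by 190 mm) begins 51 mm behind the grasp point.
Start: joints at [57.496, 30.224, 82.088, -0, 67.689, -10.227], TCP at [0.237, 0.578, 0.223] pointing down, gripper open.
Joint ranges: [-176.69, 176.69], [-43.24, 126.21], [12.49, 139.97], [-82, 262], [0, 151.66], [-163.58, 163.58]. Speed limits (degrees/s): [159.86, 159.86, 180, 180, 180, 180].

INTERFACE

Orientations are given as a 3x3 rotation matrix whose columns are the frame's x, y, z axes.
In Python, from rig import bot, viewer, ticket gives the robot as it stands.
- The arm moves only by the tool servo_tool, never from a script. Its argument "targets" is a list of rows, each an object with "offset": the shift along the tool's x, y, z in m, a list of three; "dr": the turn, a rotation vector about the tool's x, y, z in degrees, a list of three. In form: [{"offset": [x, y, z], "dr": [ax, ay, az]}, ...]. A call has 1 to 20 rows; each row is the pose to reach, as a shift and turn from the pose commanded when the call began, along the tool's axes at that moment; what a row does not reach only later rows make up. A row lasts 1/12 s, in which the tool goes at most 41.7 mm and 7.16 degrees, less where a joint would pass 70% of its speed; a pose out of reach is approached as far as the arm can. A call with a gripper value outside its range is refused whole. "gripper" is the gripper command: -1 is fully open, 1 is shut, values between are in proportion, set as the call begins (left out, the last holds). The fingers move at their own pace and stop on an object; the grip force is fixed at half the most. Time passes only in rows, so rows that repeat a pose let the fingers close. It gives the time, the measured TCP pose, the force, the opening and the grip force at its end, in the units of the state.
- bot.read_state(): the state, without advancing time (a new reading comes with each control period).
- viewer.capture(name): name is "scene" or "top" or "wrist"; returns a dict with "color" (384x512x3 uint8, red, green, blue), "camera_matrix" (3x3 intrinsics, pixels), "k1" (the pictures are not rectified: a ray, as slopes to the right and down, at radius r is drawn at 1 + k1 r^2 times it, then the intrinsics apply), "R" (3x3) and "t" (3): a world point X has camera coordinates R X + t. Camera axes: x right, y down, z forward; pixel columns grow to the right and rows downward; lengths in m; the calibration is good to about 2 mm. A picture is of the moment at which its call begins. There is no depth.
- ticket.hand_in(): hands the job in; it is judged then, once.
The state is a dict: "time_s": time; "joint_positions": joint angles; "qvel": joint speeds; "tau": joint torques, N m; "position": TCP position; "tcp_rot": TCP orientation; "force": force on the tool from outside, world axes, zero at the start; "moment": the same for the moment, N m; "opening": opening from 0.0 (shut) to 1.0 (fully open); "grasp_force": force on a finger pad.
Only numpy, scipy, OpenCV 4.12 (cv2) and the standard library are available. Lean on these libraries where they do the work, as an engineer would, in place of code of your own. Each camera call takes 0.05 s, during which the arm holds its last target. There are 200 camera calls.

TASK

Set up for the blue job: lower the label roll with the blue core over the unwinder's upright spindle until it sits fully down on the round plate, and hang the blue folded sign over the tube rail's top bar, so that it straddles the bar and hangs level, at rest, around the middle of the bar. Do not drop either, and leave the orange roll, orange sign, loose jars and cartons where they stand.

Things in the scene. Friction and masses are not known exactly. Their poses are not given: they have to be found in the camera images.
- unwinder: Fixed label unwinder: grey base 160 x 160 x 18 mm; on it a round aluminium plate, diameter 110, top 30 mm above the table; in its centre an upright steel spindle, diameter 21, tip 90 mm above the table (last 12 mm taper to 12). A black guide roller, diameter 24, 60 high, stands at (+62, +60) mm. Origin: on the table, on the spindle's axis; z up, x and y along the base's sides.
- rail: Fixed hoop of 22 mm steel tube: a level top bar on two posts at y = -130 and +130 mm. The bar is straight from y = -100 to +100 mm, its centre line 170 mm above the table; nothing stands higher. Feet 70 x 45 x 12 mm. Origin: on the table below the middle of the bar; y runs along the bar, z up.
- bar_mid (a point): Middle of the rail's top bar, on its centre line, 170 mm above the table; same axes as the rail.
- blue_roll: Loose roll of white labels on a blue tubular core, standing on end, about 0.2 kg. Labels: diameter 90 mm, 40 high. Core: 38 outside, 26 bore right through, 72 high, so it stands 32 mm proud of the labels and can be gripped there. Origin: on the axis at the underside; z along the axis, up.
- blue_sign: Loose rigid job sign, blue with white patches, 0.16 kg: a plate folded to an upside-down U, standing on its two edges. 38 mm across (x), 90 long (y), 75 high; walls and top 4 thick, gap between the walls 30, open below and at both ends. Grip it across x from above, over the fold. Origin: on the table under its middle; y along the fold, z up.
- blue_sign_top (a point): Centre of the upper face of the blue sign's top fold, 75 mm above its lower edges.
- orange_roll: Like the blue roll but with an orange core; to be left alone. Origin as for the blue roll.
- orange_sign: Like the blue sign but orange; to be left alone. Origin as for the blue sign.
- jar_a: Loose closed white jar with a wide lid, 68 mm in diameter, 62 mm high; to be left alone. Origin: centre of its underside.
- jar_b: Loose closed white jar with a wide lid, 68 mm in diameter, 62 mm high; to be left alone. Origin: centre of its underside.
- jar_c: Loose closed white jar with a wide lid, 68 mm in diameter, 62 mm high; to be left alone. Origin: centre of its underside.
- carton_a: Loose closed white carton with a blue band, 70 x 70 x 66 mm; to be left alone. Origin: centre of its underside.
- carton_b: Loose closed white carton with a blue band, 70 x 70 x 66 mm; to be left alone. Origin: centre of its underside.
There are look-alikes about, which are no part of the job. Leave any green look-alike of the blue_roll alone.

How it is judged:
By the outcome, as a careful person would: the job done as asked, in the order asked, and still so for the second after the job is handed in, with the robot touching nothing.
It also fails if it takes over 72 s, if anything falls off the work surface, if the arm or the gripper's body presses on something with over 40 N, if the wrist force passes 120 N, or if a joint passes its speed limit or range.

## Working session

There is one attempt and no reset: what is moved stays moved. The work goes in short steps, Python scripts to look and compute and a tool call to move; the robot and the scene stay as the last step left them, time stands still between calls to the robot, and variables do not carry over. Pictures are saved under pics/ and viewed, at most 14 in all, crops included, and the job is handed in when it is done.

Besides the shell and the picture viewer there is one more tool, called after "Call:" in YAML: its name, and indented under it one key for each argument. servo_tool: Moves the arm, as the interface text tells. Its arguments: {"type":"object","properties":{"targets":{"type":"array"},"gripper":{"type":"number"}},"required":["targets"]}

```bash
ls; mkdir -p pics
cat > h.py <<'E'
import numpy as np, cv2
from rig import bot, viewer, ticket
def cap(n,f=None):
    d=viewer.capture(n)
    if f: cv2.imwrite('pics/'+f,cv2.cvtColor(d['color'],cv2.COLOR_RGB2BGR))
    return d
def undist(d,uv):
    K=np.array(d['camera_matrix'],float)
    return cv2.undistortPoints(np.array(uv,float).reshape(-1,1,2),K,np.array([d['k1'],0,0,0,0.])).reshape(-1,2)
def plane(d,uv,z):
    s=undist(d,uv);R=np.array(d['R']);c=-R.T@np.array(d['t'])
    r=np.c_[s,np.ones(len(s))]@R
    return c+r*((z-c[2])/r[:,2])[:,None]
def proj(d,X):
    R=np.array(d['R']);X=np.atleast_2d(np.array(X,float))
    return cv2.projectPoints(X,cv2.Rodrigues(R)[0],np.array(d['t'],float),np.array(d['camera_matrix'],float),np.array([d['k1'],0,0,0,0.]))[0].reshape(-1,2)
def blobs(d,lo,hi,amin=60):
    h=cv2.cvtColor(d['color'],cv2.COLOR_RGB2HSV)
    m=cv2.inRange(h,np.array(lo),np.array(hi))
    n,l,s,c=cv2.connectedComponentsWithStats(m)
    return [(s[i],c[i].round(1),l==i) for i in range(1,n) if s[i,4]>=amin]
E
python3 - <<'E'
from h import *
np.set_printoptions(precision=3,suppress=True)
a=cap('top','top0.png');b=cap('scene','scene0.png')
for n,d in (('top',a),('scene',b)):
    print(n,'cam',-np.array(d['R']).T@d['t'],d['camera_matrix'][0][0],d['k1'])
    for c,lo,hi in (('blue',(95,100,40),(130,255,255)),('orange',(5,120,80),(25,255,255)),('green',(40,80,40),(90,255,255))):
        for s,ce,_ in blobs(d,lo,hi): print(c,s,ce)
print(bot.grip_point_offset)
s=bot.read_state();print(np.array(s['tcp_rot']),s['force'],s['opening'])
E
```

```text
pics
top cam [ 0.408 -0.018  1.871] 468.14044546866853 0.020251317864979634
blue [   0  124   71   98 2480] [ 48.7 175.9]
blue [490 166  22  20 366] [500.2 175.5]
blue [221 211  24  14 242] [232.5 217.7]
orange [172 211  25  18 235] [183.6 219.8]
green [277 244  24  23 390] [288.5 254.9]
scene cam [ 1.263 -0.123  1.323] 393.7586162312343 -0.10198655178750674
blue [340  16  10  29 160] [344.4  27.9]
blue [350  23  39  27 819] [368.7  36.4]
blue [ 433  125   79  108 3405] [469.6 181. ]
blue [267 164  26  19 237] [278.9 171.9]
blue [  0 221  15  21 217] [  6.4 231.1]
orange [431  18  15   6  62] [438.3  20.5]
orange [315 157  24  12 195] [326.4 162.5]
green [208 146  22  19 261] [218.7 155.1]
0.0187
[[-0.925  0.379 -0.001]
 [ 0.379  0.925 -0.002]
 [ 0.    -0.002 -1.   ]] [-0.22   0.242  0.14 ] 1.0004470007729223
```

View pics/top0.png

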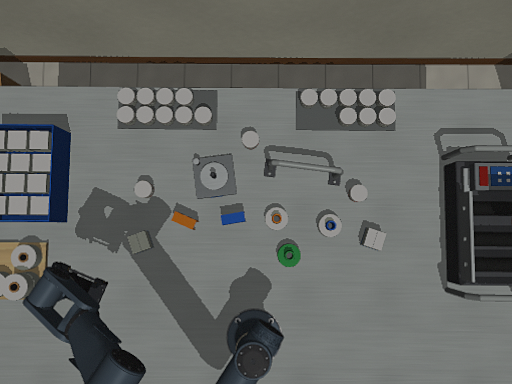

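View pics/scene0.png

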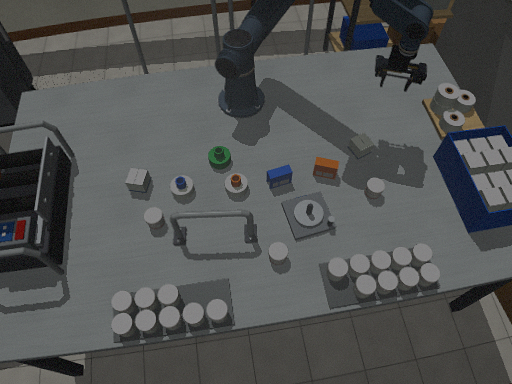

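The top view shows blue roll (330,225), orange roll (277,217), green one (289,255), blue sign (233,216), orange sign (184,220), unwinder (213,176) and the rail bar running from (267,160) to (340,171). The scene view has the blue roll at (181,184), the blue sign at (279,176), the spindle at (309,210) and the bar at (213,214).

Run:
```python
from h import *
np.set_printoptions(precision=3,suppress=True)
a=cap('top');b=cap('scene')
im=cv2.cvtColor(a['color'],cv2.COLOR_RGB2BGR)[140:270,170:390]
cv2.imwrite('pics/crop1.png',cv2.resize(im,None,fx=3.6,fy=3.6,interpolation=cv2.INTER_CUBIC))
im=cv2.cvtColor(b['color'],cv2.COLOR_RGB2BGR)[140:260,120:345]
cv2.imwrite('pics/crop2.png',cv2.resize(im,None,fx=3.5,fy=3.5,interpolation=cv2.INTER_CUBIC))
# coarse
print('roll top',plane(a,[[330,225]],.072),plane(b,[[181,182]],.072))
# white label tops: white blob around roll
for n,d,c in (('top',a,(330,225)),('scene',b,(181,184))):
    h=cv2.cvtColor(d['color'],cv2.COLOR_RGB2HSV)
    m=np.zeros(h.shape[:2],np.uint8);cv2.circle(m,c,17,255,-1)
    bl=cv2.inRange(h,(95,90,30),(130,255,255))&m
    ys,xs=np.nonzero(bl);print(n,'roll blue',len(xs),xs.mean(),ys.mean(),plane(d,[[xs.mean(),ys.mean()]],.06))
for n,d,(x,y) in (('top',a,(233,216)),('scene',b,(279,175))):
    h=cv2.cvtColor(d['color'],cv2.COLOR_RGB2HSV)
    for s,c,m in blobs(d,(95,100,40),(130,255,255)):
        if np.hypot(*(c-(x,y)))<8:
            V=h[...,2][m];print(n,'V pct',np.percentile(V,[5,25,50,75,95]))
            r=cv2.minAreaRect(np.argwhere(m)[:,::-1].astype(np.float32));p=cv2.boxPoints(r);print(r,plane(d,p,.075))
# unwinder & bar coarse
print('plate',plane(a,[[213,176]],.03),plane(b,[[309,214]],.03))
print('bar',plane(a,[[270,162],[336,171]],.17),plane(b,[[180,213],[248,213]],.17))
```

```text
roll top [[ 0.435 -0.287  0.072]] [[ 0.448 -0.285  0.072]]
top roll blue 57 330.64912280701753 224.94736842105263 [[ 0.435 -0.291  0.06 ]]
scene roll blue 73 180.16438356164383 182.16438356164383 [[ 0.44 -0.29  0.06]]
top V pct [100.05 132.   133.   135.   137.  ]
((232.52703857421875, 217.66217041015625), (10.357135772705078, 23.18025779724121), 80.53767395019531) [[0.472 0.133 0.075]
 [0.487 0.046 0.075]
 [0.448 0.039 0.075]
 [0.433 0.126 0.075]]
scene V pct [ 59.  90. 121. 123. 126.]
((278.9569091796875, 173.7327880859375), (15.494159698486328, 26.12998390197754), 66.80140686035156) [[0.455 0.029 0.075]
 [0.424 0.128 0.075]
 [0.491 0.138 0.075]
 [0.521 0.041 0.075]]
plate [[0.625 0.168 0.03 ]] [[0.637 0.167 0.03 ]]
bar [[ 0.662 -0.054  0.17 ]
 [ 0.63  -0.295  0.17 ]] [[ 0.632 -0.284  0.17 ]
 [ 0.668 -0.062  0.17 ]]
```

View pics/crop1.png

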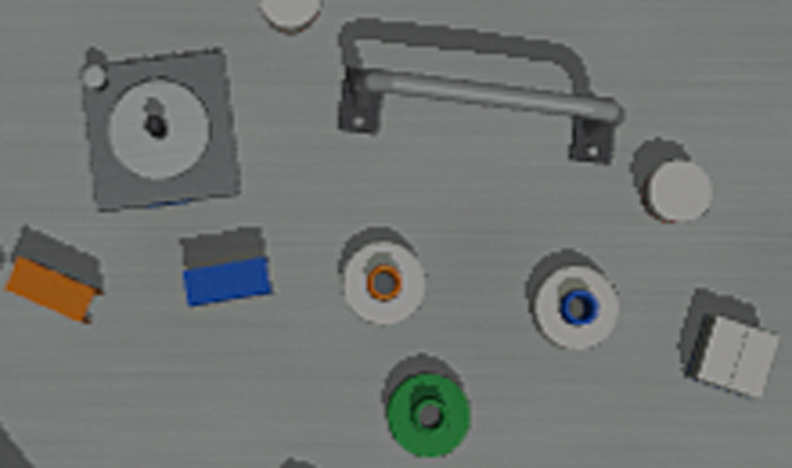

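View pics/crop2.png

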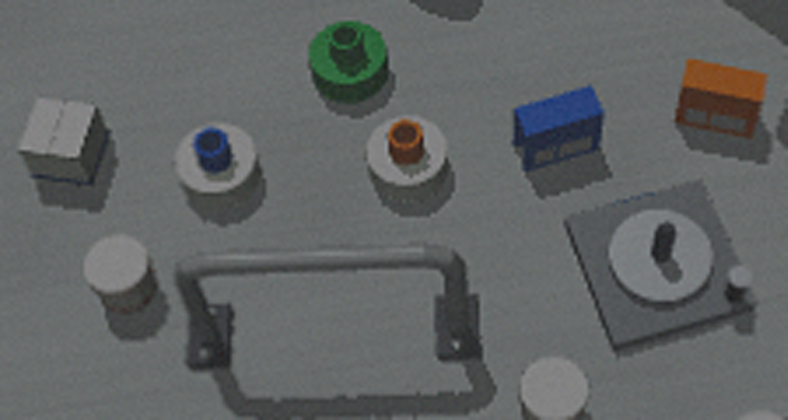

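Enlarged candidates in crop 1: blue-core roll (580,307), orange-core roll (384,283), and an all-green look-alike (428,412). The one meant is the white labels with the blue core at (580,307), full-image (331,225). The sign meant is the blue one at crop (228,282), next to the orange one at (54,290). I'm moving via a point above the blue sign.

Call:
servo_tool:
  targets:
    - {"offset": [-0.391, -0.367, -0.027], "dr": [0, 0, 57.7]}
    - {"offset": [-0.391, -0.367, -0.027], "dr": [0, 0, 57.7]}
    - {"offset": [-0.391, -0.367, -0.027], "dr": [0, 0, 57.7]}
    - {"offset": [-0.391, -0.367, -0.027], "dr": [0, 0, 57.7]}
    - {"offset": [-0.391, -0.367, -0.027], "dr": [0, 0, 57.7]}
    - {"offset": [-0.391, -0.367, -0.027], "dr": [0, 0, 57.7]}
    - {"offset": [-0.391, -0.367, -0.027], "dr": [0, 0, 57.7]}
    - {"offset": [-0.391, -0.367, -0.027], "dr": [0, 0, 57.7]}
    - {"offset": [-0.391, -0.367, -0.027], "dr": [0, 0, 57.7]}
    - {"offset": [-0.391, -0.367, -0.027], "dr": [0, 0, 57.7]}
    - {"offset": [-0.391, -0.367, -0.027], "dr": [0, 0, 57.7]}
    - {"offset": [-0.391, -0.367, -0.027], "dr": [0, 0, 57.7]}
    - {"offset": [-0.391, -0.367, -0.027], "dr": [0, 0, 57.7]}
    - {"offset": [-0.391, -0.367, -0.027], "dr": [0, 0, 57.7]}
    - {"offset": [-0.391, -0.367, -0.027], "dr": [0, 0, 57.7]}
    - {"offset": [-0.391, -0.367, -0.027], "dr": [0, 0, 57.7]}
  gripper: -1

```text
time_s: 1.53
position: [0.4589, 0.0906, 0.2493]
tcp_rot: [[-0.173, 0.985, -0.001], [0.985, 0.173, 0.001], [0.001, -0.001, -1.0]]
force: [-0.3, 0.1, 0.0]
opening: 0.998
grasp_force: 0.0
```

```bash
cat >> h.py <<'E'
np.set_printoptions(precision=4,suppress=True)
def go(p,yaw=None):
    s=bot.read_state();R=np.array(s['tcp_rot']);d=R.T@(np.array(p)-s['position'])
    y=np.degrees(np.arctan2(R[1,1],R[0,1]))
    # turn to vertical with closing axis at yaw
    yw=np.radians(y if yaw is None else yaw)
    G=np.array([[-np.sin(-yw)*-1*-1,0,0]]*3)
    yy=np.array([np.cos(yw),np.sin(yw),0]);z=np.array([0,0,-1.]);G=np.c_[np.cross(yy,z),yy,z]
    print('tcp',np.array(s['position']),'yaw',y,'offset',d,'dr',np.degrees(cv2.Rodrigues(R.T@G)[0].ravel()),'t',s['time_s'],'F',np.array(s['force']),'op',s['opening'])
E
sed -i '/G=np.array(\[\[-np/d' h.py
python3 - <<'E'
from h import *
d=cap('wrist','w1.png')
s=bot.read_state();print('cam',-np.array(d['R']).T@d['t'],d['camera_matrix'][0][0]);print(np.array(d['R']))
go([.437,-.290,.22],10)
print(proj(d,[[.46,.086,.075],[.46,.086,0]]))
for s,c,m in blobs(d,(95,100,40),(130,255,255)): print(s,c)
E
```

```text
cam [0.4436 0.1681 0.4126] 342.74726478040844
[[ 0.9848  0.1737 -0.0011]
 [ 0.1668 -0.9443  0.2838]
 [ 0.0482 -0.2797 -0.9589]]
tcp [0.4586 0.0913 0.2492] yaw 10.056994146420639 offset [-0.3717 -0.0878  0.0291] dr [-0.078  -0.0431  0.057 ] t 1.5833 F [-0.8908  0.478  -0.4036] op 1.0005554792408977
[[254.8803 181.376 ]
 [254.5684 166.6318]]
[334 102   7  45 139] [337.1 123.2]
[ 234  130   39   93 3293] [252.8 178.2]
```

View pics/w1.png

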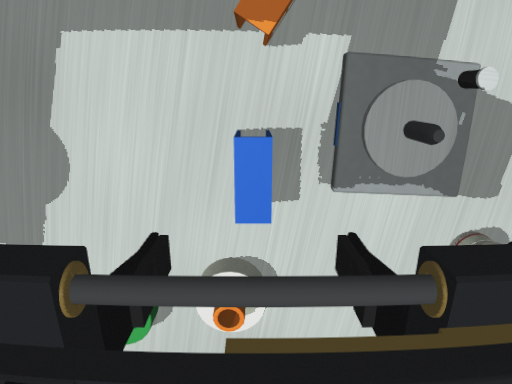

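The wrist view shows the blue sign's top at (235–271, 137–222), the plate centre near (410,128), the spindle tip near (437,133), and the orange roll at (228,317). I'll measure the sign and unwinder from it.

Run:
```python
from h import *
d=cap('wrist')
h=cv2.cvtColor(d['color'],cv2.COLOR_RGB2HSV)
m=max(blobs(d,(95,100,40),(130,255,255)),key=lambda q:q[0][4])[2]
v=np.median(h[...,2][m]);mm=m&(h[...,2]>.85*v)
r=cv2.minAreaRect(np.argwhere(mm)[:,::-1].astype(np.float32));p=cv2.boxPoints(r);P=plane(d,p,.075);print(P,P.mean(0),[np.linalg.norm(P[i]-P[i-1]) for i in range(4)])
for i in range(2): print(np.degrees(np.arctan2(*(P[i+1]-P[i])[[1,0]])))
# plate: ellipse by brightness
g=cv2.cvtColor(d['color'],cv2.COLOR_RGB2GRAY);print('gray plate',g[150,385],'base',g[150,350],'spindle',g[133,437],g[130,415])
for th in ((int(g[150,385])+int(g[150,350]))//2,):
    t=(g>th).astype(np.uint8);t[:,:335]=0;t[:,478:]=0;t[:60]=0;t[190:]=0
    n,l,s,c=cv2.connectedComponentsWithStats(t);i=l[150,385];print(s[i])
    cs=max(cv2.findContours((l==i).astype(np.uint8),cv2.RETR_EXTERNAL,cv2.CHAIN_APPROX_NONE)[0],key=len)
    hull=cv2.convexHull(cs).reshape(-1,2)
    Q=plane(d,hull,.03)[:,:2];A=np.c_[2*Q,np.ones(len(Q))];x=np.linalg.lstsq(A,(Q**2).sum(1),rcond=None)[0];print('plate',x[:2],'r',np.sqrt(x[2]+x[:2]@x[:2]))
    dark=(g<60).astype(np.uint8);dark[:,:395]=0;dark[:,450:]=0;dark[:110]=0;dark[155:]=0
    ys,xs=np.nonzero(dark);print('spindle bbox',xs.min(),xs.max(),ys.min(),ys.max());print('tip proj',proj(d,[[x[0],x[1],.09],[x[0],x[1],.03]]))
```

```text
[[0.4318 0.1262 0.075 ]
 [0.4685 0.1327 0.075 ]
 [0.4854 0.0454 0.075 ]
 [0.446  0.0384 0.075 ]] [0.4579 0.0857 0.075 ] [np.float64(0.08890362306482272), np.float64(0.03726454588253831), np.float64(0.0888930635112908), np.float64(0.03997764427907984)]
10.09964684164719
-79.02083563587436
gray plate 138 base 98 spindle 61 35
[ 365   81   93   97 6241]
plate [0.6255 0.1656] r 0.054434109266854526
spindle bbox 404 443 122 145
tip proj [[438.7156 136.6541]
 [411.6794 130.3085]]
```

Call:
servo_tool:
  targets:
    - {"offset": [-0.372, -0.088, 0.029], "dr": [0, 0, 0]}
    - {"offset": [-0.372, -0.088, 0.029], "dr": [0, 0, 0]}
    - {"offset": [-0.372, -0.088, 0.029], "dr": [0, 0, 0]}
    - {"offset": [-0.372, -0.088, 0.029], "dr": [0, 0, 0]}
    - {"offset": [-0.372, -0.088, 0.029], "dr": [0, 0, 0]}
    - {"offset": [-0.372, -0.088, 0.029], "dr": [0, 0, 0]}
    - {"offset": [-0.372, -0.088, 0.029], "dr": [0, 0, 0]}
    - {"offset": [-0.372, -0.088, 0.029], "dr": [0, 0, 0]}
    - {"offset": [-0.372, -0.088, 0.029], "dr": [0, 0, 0]}
    - {"offset": [-0.372, -0.088, 0.029], "dr": [0, 0, 0]}
    - {"offset": [-0.372, -0.088, 0.029], "dr": [0, 0, 0]}
    - {"offset": [-0.372, -0.088, 0.029], "dr": [0, 0, 0]}
    - {"offset": [-0.372, -0.088, 0.029], "dr": [0, 0, 0]}

```text
time_s: 2.72
position: [0.4376, -0.2884, 0.2204]
tcp_rot: [[-0.176, 0.984, -0.001], [0.984, 0.176, 0.002], [0.002, -0.001, -1.0]]
force: [0.4, -0.0, -0.1]
opening: 0.998
grasp_force: 0.0
```

Run:
```python
from h import *
d=cap('wrist','w2.png')
for s,c,m in blobs(d,(95,100,30),(130,255,255),150):
    r=cv2.minAreaRect(np.argwhere(m)[:,::-1].astype(np.float32));print(s,c)
print(proj(d,[[.437,-.29,.072],[.437,-.29,.04]]))
go([.437,-.290,.22],10)
```

```text
[ 231  160   39   45 1261] [249.9 182.9]
[[253.711  184.8239]
 [253.6389 177.0706]]
tcp [ 0.4377 -0.2884  0.2205] yaw 10.185631823630912 offset [-0.0015 -0.001   0.0005] dr [-0.0314 -0.0905  0.1856] t 2.7667 F [ 0.8712  0.0121 -0.4899] op 0.9977114614002988
```

View pics/w2.png

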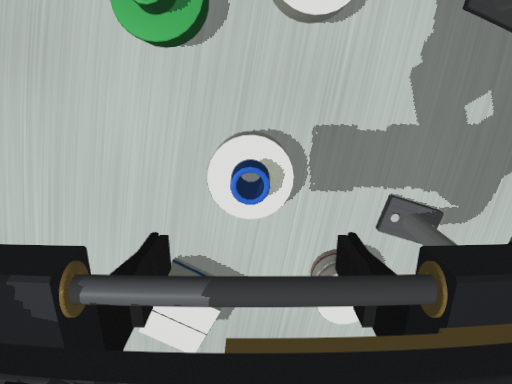

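The wrist view shows the blue core ring centred near (250,185) and the labels near (250,176), with the carton and jar well clear.

```bash
cat >> h.py <<'E'
def circ(Q):
    A=np.c_[2*Q,np.ones(len(Q))];x=np.linalg.lstsq(A,(Q**2).sum(1),rcond=None)[0];return x[:2],np.sqrt(x[2]+x[:2]@x[:2])
E
python3 - <<'E'
from h import *
d=cap('wrist')
h=cv2.cvtColor(d['color'],cv2.COLOR_RGB2HSV)
m=((h[...,1]>100)&(h[...,0]>95)&(h[...,0]<130)&(h[...,2]>150)).astype(np.uint8);m[:150]=0;m[215:]=0
hu=cv2.convexHull(np.argwhere(m)[:,::-1].astype(np.int32)).reshape(-1,2);hu=hu[hu[:,1]>183]
print('rim',circ(plane(d,hu,.072)[:,:2]),len(hu))
w=((h[...,1]<25)&(h[...,2]>205)).astype(np.uint8);n,l,s,c=cv2.connectedComponentsWithStats(w)
i=l[150,225];print(s[i],c[i]);hu=cv2.convexHull(np.argwhere(l==i)[:,::-1].astype(np.int32)).reshape(-1,2)
print('labels',circ(plane(d,hu,.04)[:,:2]))
E
```

```text
rim (array([ 0.4334, -0.2918]), np.float64(0.01795494029471618)) 12
[ 207  135   86   84 3670] [246.8422 175.0594]
labels (array([ 0.4334, -0.2919]), np.float64(0.04414436756462784))
```

Call:
servo_tool:
  targets:
    - {"offset": [-0.0026, -0.0047, 0.04], "dr": [0, 0, 0]}
    - {"offset": [-0.0026, -0.0047, 0.08], "dr": [0, 0, 0]}
    - {"offset": [-0.0026, -0.0047, 0.11], "dr": [0, 0, 0]}
    - {"offset": [-0.0026, -0.0047, 0.135], "dr": [0, 0, 0]}
    - {"offset": [-0.0026, -0.0047, 0.155], "dr": [0, 0, 0]}
    - {"offset": [-0.0026, -0.0047, 0.17], "dr": [0, 0, 0]}
    - {"offset": [-0.0026, -0.0047, 0.1755], "dr": [0, 0, 0]}
    - {"offset": [-0.0026, -0.0047, 0.1755], "dr": [0, 0, 0]}
    - {"offset": [-0.0026, -0.0047, 0.1755], "dr": [0, 0, 0]}

```text
time_s: 3.57
position: [0.434, -0.294, 0.0456]
tcp_rot: [[-0.175, 0.985, 0.0], [0.985, 0.175, -0.0], [-0.0, 0.0, -1.0]]
force: [0.1, -0.6, 0.5]
opening: 0.997
grasp_force: 0.0
```

Call:
servo_tool:
  targets:
    - {"offset": [0, 0, 0], "dr": [0, 0, 0]}
    - {"offset": [0, 0, 0], "dr": [0, 0, 0]}
    - {"offset": [0, 0, 0], "dr": [0, 0, 0]}
    - {"offset": [0, 0, 0], "dr": [0, 0, 0]}
    - {"offset": [0, 0, 0], "dr": [0, 0, 0]}
    - {"offset": [0, 0, 0], "dr": [0, 0, 0]}
    - {"offset": [0, 0, 0], "dr": [0, 0, 0]}
    - {"offset": [0, 0, 0], "dr": [0, 0, 0]}
    - {"offset": [0, 0, 0], "dr": [0, 0, 0]}
    - {"offset": [0, 0, 0], "dr": [0, 0, 0]}
  gripper: 1

```text
time_s: 4.4
position: [0.4338, -0.2946, 0.0451]
tcp_rot: [[-0.174, 0.985, 0.001], [0.985, 0.174, -0.0], [-0.0, 0.0, -1.0]]
force: [0.7, 0.2, 0.5]
opening: 0.428
grasp_force: 30.0
```

Call:
servo_tool:
  targets:
    - {"offset": [0, 0, -0.02], "dr": [0, 0, 0]}
    - {"offset": [0, 0, -0.06], "dr": [0, 0, 0]}
    - {"offset": [0, 0, -0.1], "dr": [0, 0, 0]}
    - {"offset": [0, 0, -0.14], "dr": [0, 0, 0]}
    - {"offset": [0, 0, -0.17], "dr": [0, 0, 0]}
    - {"offset": [0, 0, -0.17], "dr": [0, 0, 0]}
    - {"offset": [0, 0, -0.17], "dr": [0, 0, 0]}

```text
time_s: 4.98
position: [0.4338, -0.295, 0.2164]
tcp_rot: [[-0.174, 0.985, 0.002], [0.985, 0.174, -0.003], [-0.003, 0.002, -1.0]]
force: [-0.7, 0.5, -2.9]
opening: 0.425
grasp_force: 30.0
```

Run:
```python
from h import *
d=cap('wrist','w3.png')
go([.6255,.080,.215],10)
go([.6255,.1656,.215],10)
```

```text
tcp [ 0.4328 -0.2938  0.2146] yaw 10.025164864193703 offset [ 0.3346  0.2549 -0.0003] dr [-0.0501 -0.0579  0.0251] t 5.0333 F [-0.3567  0.4985 -2.2473] op 0.4232021168951393
tcp [ 0.4328 -0.2938  0.2146] yaw 10.025164864193703 offset [ 0.4189  0.2698 -0.0002] dr [-0.0501 -0.0579  0.0251] t 5.0333 F [-0.3567  0.4985 -2.2473] op 0.4232021168951393
```

View pics/w3.png

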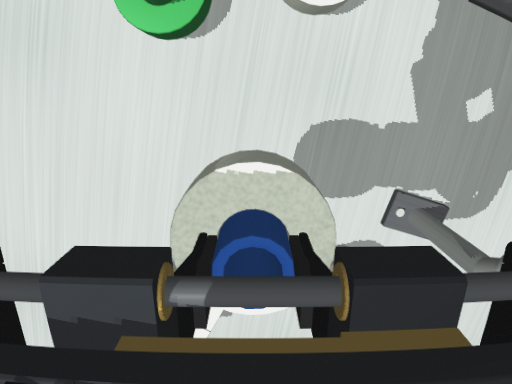

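The roll hangs level in the fingers, with its core rim near (253,268). I'm moving to a standoff beside the unwinder where the camera can see the spindle ahead.

Call:
servo_tool:
  targets:
    - {"offset": [0, 0, -0.03], "dr": [0, 0, 0]}
    - {"offset": [0.309, 0.27, -0.03], "dr": [0, 0, 0]}
    - {"offset": [0.309, 0.27, -0.03], "dr": [0, 0, 0]}
    - {"offset": [0.309, 0.27, -0.03], "dr": [0, 0, 0]}
    - {"offset": [0.309, 0.27, -0.03], "dr": [0, 0, 0]}
    - {"offset": [0.309, 0.27, -0.03], "dr": [0, 0, 0]}
    - {"offset": [0.309, 0.27, -0.03], "dr": [0, 0, 0]}
    - {"offset": [0.309, 0.27, -0.03], "dr": [0, 0, 0]}
    - {"offset": [0.309, 0.27, -0.03], "dr": [0, 0, 0]}
    - {"offset": [0.309, 0.27, -0.03], "dr": [0, 0, 0]}
    - {"offset": [0.309, 0.27, -0.03], "dr": [0, 0, 0]}
    - {"offset": [0.309, 0.27, -0.03], "dr": [0, 0, 0]}
    - {"offset": [0.309, 0.27, -0.03], "dr": [0, 0, 0]}
    - {"offset": [0.309, 0.27, -0.03], "dr": [0, 0, 0]}
    - {"offset": [0.309, 0.27, -0.03], "dr": [0, 0, 0]}

```text
time_s: 6.28
position: [0.644, 0.0557, 0.243]
tcp_rot: [[-0.173, 0.985, -0.005], [0.985, 0.173, -0.0], [0.001, -0.005, -1.0]]
force: [-0.5, 0.2, -1.9]
opening: 0.424
grasp_force: 30.0
```

Run:
```python
from h import *
d=cap('wrist','w4.png')
s=bot.read_state();p=np.array(s['position'])
go([.6255,.1656,.215],10)
g=cv2.cvtColor(d['color'],cv2.COLOR_RGB2GRAY)
h=cv2.cvtColor(d['color'],cv2.COLOR_RGB2HSV)
print('pred base, tip',proj(d,[[.6255,.1656,.03],[.6255,.1656,.09]]))
# core rim: brighter blue
m=((h[...,1]>100)&(h[...,0]>95)&(h[...,0]<130)).astype(np.uint8);m[:180]=0;m[:,:190]=0;m[:,320:]=0
ys,xs=np.nonzero(m);print(xs.min(),xs.max(),ys.min(),ys.max(),np.percentile(h[...,2][m>0],[10,50,90]))
```

```text
tcp [0.6444 0.0555 0.2437] yaw 9.925490697886985 offset [0.1117 0.0005 0.0287] dr [-0.1848 -0.0262 -0.0746] t 6.3333 F [-0.2574 -0.3453 -1.9745] op 0.42270342601292843
pred base, tip [[256.0552  64.2766]
 [256.4115  58.1351]]
211 294 210 308 [ 81.  85. 142.]
```

View pics/w4.png

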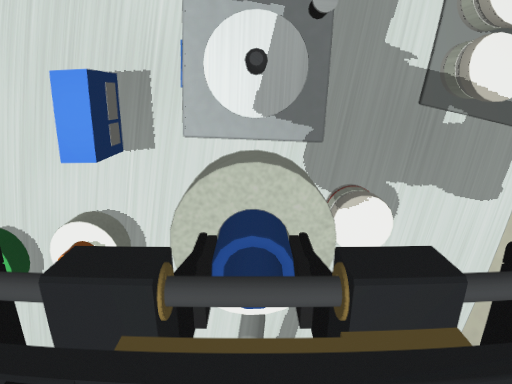

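The view shows the spindle tip near (256,60) as predicted, and the held core rim near (253,268). Now I'll refine both in this one view.

Run:
```python
from h import *
d=cap('wrist');s=bot.read_state();p=np.array(s['position']);R=np.array(s['tcp_rot'])
g=cv2.cvtColor(d['color'],cv2.COLOR_RGB2GRAY);h=cv2.cvtColor(d['color'],cv2.COLOR_RGB2HSV)
t=((g<60)).astype(np.uint8);n,l,st,c=cv2.connectedComponentsWithStats(t);i=l[60,256];print('spindle',st[i],c[i],'V',plane(d,[c[i]],.06))
m=((h[...,1]>100)&(h[...,0]>95)&(h[...,0]<130)&(h[...,2]>115)).astype(np.uint8);m[:225]=0;m[:,:205]=0;m[:,300:]=0
hu=cv2.convexHull(np.argwhere(m)[:,::-1].astype(np.int32)).reshape(-1,2);hu=hu[hu[:,1]<268]
z=p[2]+.027;c1,r1=circ(plane(d,hu,z)[:,:2]);print('rim',len(hu),c1,r1)
# plate
w=(g>150).astype(np.uint8)
q=R.T@np.r_[c1-p[:2],0];print('rim rel tcp (tool)',q)
# labels outer upper edge: left/right extents at label top
for row in (200,210,220): 
    r=h[row,:,1].astype(int); e=cv2.Canny(g,60,150)[row]; print(row,np.nonzero(e[150:350])[0]+150)
```

```text
spindle [     0      0    512    353 143366] [260.1201 149.271 ] V [[0.6449 0.0824 0.06  ]]
rim 18 [0.6422 0.058 ] 0.018302128661275414
rim rel tcp (tool) [ 0.003 -0.002  0.   ]
200 [179 180 183 326 328 334 336 346 347]
210 [174 242 243 244 260 261 262 263 264 265 329 336]
220 [171 172 225 226 280 281 334]
```

Call:
servo_tool:
  targets:
    - {"offset": [0.04, 0.001, 0], "dr": [0, 0, 0]}
    - {"offset": [0.08, 0.001, 0], "dr": [0, 0, 0]}
    - {"offset": [0.109, 0.001, 0], "dr": [0, 0, 0]}
    - {"offset": [0.109, 0.001, 0.02], "dr": [0, 0, 0]}
    - {"offset": [0.109, 0.001, 0.05], "dr": [0, 0, 0]}
    - {"offset": [0.109, 0.001, 0.08], "dr": [0, 0, 0]}
    - {"offset": [0.109, 0.001, 0.095], "dr": [0, 0, 0]}
    - {"offset": [0.109, 0.001, 0.1], "dr": [0, 0, 0]}
    - {"offset": [0.109, 0.001, 0.1], "dr": [0, 0, 0]}
    - {"offset": [0.109, 0.001, 0.1], "dr": [0, 0, 0]}

```text
time_s: 7.22
position: [0.6285, 0.1636, 0.1459]
tcp_rot: [[-0.173, 0.985, 0.002], [0.985, 0.173, 0.0], [-0.0, 0.002, -1.0]]
force: [-0.4, 0.6, -1.7]
opening: 0.425
grasp_force: 30.0
```

Run:
```python
from h import *
d=cap('wrist','w5.png')
go([.6255,.1656,.075],10)
h=cv2.cvtColor(d['color'],cv2.COLOR_RGB2HSV);p=np.array(bot.read_state()['position'])
m=((h[...,1]>100)&(h[...,0]>95)&(h[...,0]<130)&(h[...,2]>115)).astype(np.uint8);m[:225]=0;m[:,:205]=0;m[:,300:]=0
hu=cv2.convexHull(np.argwhere(m)[:,::-1].astype(np.int32)).reshape(-1,2);hu=hu[hu[:,1]<268]
print(circ(plane(d,hu,p[2]+.027)[:,:2]))
b=cap('scene')
X=[.6255,.1656,.11];u=proj(b,[X])[0].astype(int);print(u)
im=cv2.cvtColor(b['color'],cv2.COLOR_RGB2BGR)[u[1]-40:u[1]+40,u[0]-50:u[0]+50];im=cv2.resize(im,None,fx=6,fy=6,interpolation=cv2.INTER_CUBIC)
w=cv2.cvtColor(d['color'],cv2.COLOR_RGB2BGR)[110:,:]
cv2.imwrite('pics/c5.png',np.vstack([cv2.resize(im,(600,330)),cv2.resize(w[:250],(600,260))]))
```

```text
tcp [0.629  0.1638 0.1467] yaw 9.969518516219056 offset [ 0.0024 -0.0034  0.0717] dr [ 0.1861  0.015  -0.0305] t 7.2667 F [-0.5961 -0.3662 -1.7131] op 0.421917151269447
(array([0.626 , 0.1664]), np.float64(0.018330440613159697))
[310 200]
```

View pics/c5.png

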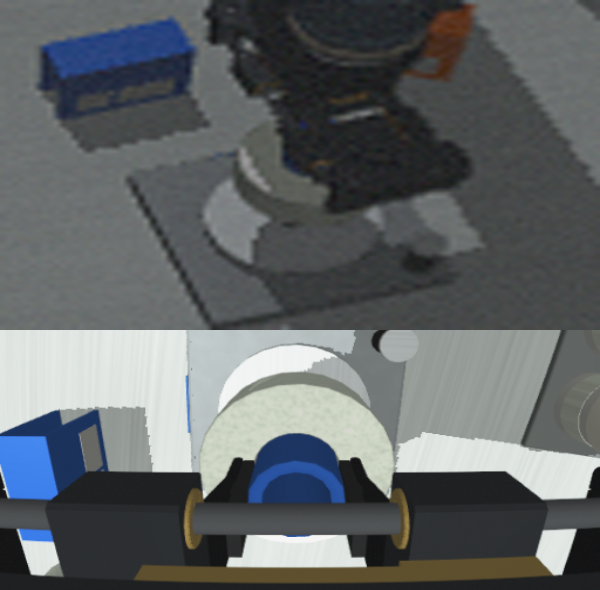

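The plate and labels look nearly concentric, with the plate arc at crop x 218–371 and the labels at 202–397. I'll check that offset by fitting the plate arc.

Run:
```python
from h import *
im=cv2.imread('pics/w5.png');d=cap('wrist')
g=cv2.GaussianBlur(cv2.cvtColor(d['color'],cv2.COLOR_RGB2GRAY),(3,3),0).astype(float)
print(proj(d,[[.6255,.1656,.03]]))
c0=np.array([.6255,.1656]);pts=[]
for a in np.radians(np.arange(50,152,3)):
    rr=np.arange(.047,.064,.0005);X=np.c_[c0[0]+rr*np.cos(a+np.radians(10-0)),c0[1]+rr*np.sin(a+np.radians(10)),np.full(len(rr),.03)]
    u=proj(d,X).astype(np.float32);v=cv2.remap(g.astype(np.float32),u[:,0],u[:,1],cv2.INTER_LINEAR).ravel()
    k=np.argmin(np.diff(v));pts.append((np.degrees(a),rr[k]*1e3,np.diff(v)[k],*X[k,:2],u[k,1]))
pts=np.array(pts);np.set_printoptions(precision=1,suppress=True);print(pts[:,[0,1,2]].T)
ok=(pts[:,2]<-3)&(abs(pts[:,1]-55)<6);np.set_printoptions(precision=4);print(ok.sum(),circ(pts[ok,3:5]))
# fixed radius fit
from scipy.optimize import least_squares
print(least_squares(lambda c:np.hypot(*(pts[ok,3:5]-c).T)-.055,c0,loss='soft_l1',f_scale=.001).x)
```

```text
[[250.3619 189.4499]]
[[ 50.   53.   56.   59.   62.   65.   68.   71.   74.   77.   80.   83.
   86.   89.   92.   95.   98.  101.  104.  107.  110.  113.  116.  119.
  122.  125.  128.  131.  134.  137.  140.  143.  146.  149. ]
 [ 54.   54.   54.   54.   54.   54.5  54.   54.   54.   54.   54.   53.5
   54.   54.   54.   54.   54.5  54.5  54.   54.   54.   54.5  54.   54.5
   54.5  54.5  54.5  54.5  54.5  55.   55.   55.   55.   54.5]
 [-15.4 -15.5 -14.3 -28.5 -31.2 -32.9 -33.6 -31.1 -27.6 -28.6 -33.1 -27.3
  -30.8 -25.5 -25.  -23.1 -20.9 -20.5 -20.2 -21.2 -21.1 -19.3 -16.7 -16.
  -17.1 -15.8 -11.4 -11.8 -11.5 -11.1 -11.9 -11.9 -12.7 -14.5]]
34 (array([0.6253, 0.1644]), np.float64(0.05523305124972387))
[0.6252 0.1646]
```

Call:
servo_tool:
  targets:
    - {"offset": [-0.001, -0.0015, 0], "dr": [0, 0, 0]}
    - {"offset": [-0.001, -0.0015, 0.005], "dr": [0, 0, 0]}
    - {"offset": [-0.001, -0.0015, 0.01], "dr": [0, 0, 0]}
    - {"offset": [-0.001, -0.0015, 0.014], "dr": [0, 0, 0]}
    - {"offset": [-0.001, -0.0015, 0.018], "dr": [0, 0, 0]}
    - {"offset": [-0.001, -0.0015, 0.022], "dr": [0, 0, 0]}
    - {"offset": [-0.001, -0.0015, 0.022], "dr": [0, 0, 0]}

```text
time_s: 7.95
position: [0.6255, 0.163, 0.1217]
tcp_rot: [[-0.174, 0.985, -0.002], [0.985, 0.174, -0.0], [0.0, -0.002, -1.0]]
force: [-0.1, 0.4, -2.3]
opening: 0.425
grasp_force: 30.0
```

Call:
servo_tool:
  targets:
    - {"offset": [0, 0, 0.004], "dr": [0, 0, 0]}
    - {"offset": [0, 0, 0.008], "dr": [0, 0, 0]}
    - {"offset": [0, 0, 0.012], "dr": [0, 0, 0]}
    - {"offset": [0, 0, 0.012], "dr": [0, 0, 0]}

```text
time_s: 8.28
position: [0.6256, 0.163, 0.11]
tcp_rot: [[-0.174, 0.985, -0.002], [0.985, 0.174, -0.0], [0.0, -0.002, -1.0]]
force: [-0.6, -1.7, -1.8]
opening: 0.428
grasp_force: 30.0
```

Call:
servo_tool:
  targets:
    - {"offset": [-0.0005, 0, 0.004], "dr": [0, 0, 0]}
    - {"offset": [-0.0005, 0, 0.008], "dr": [0, 0, 0]}
    - {"offset": [-0.0005, 0, 0.012], "dr": [0, 0, 0]}
    - {"offset": [-0.0005, 0, 0.016], "dr": [0, 0, 0]}
    - {"offset": [-0.0005, 0, 0.02], "dr": [0, 0, 0]}
    - {"offset": [-0.0005, 0, 0.024], "dr": [0, 0, 0]}
    - {"offset": [-0.0005, 0, 0.028], "dr": [0, 0, 0]}
    - {"offset": [-0.0005, 0, 0.028], "dr": [0, 0, 0]}

```text
time_s: 8.95
position: [0.6257, 0.1625, 0.0819]
tcp_rot: [[-0.174, 0.985, -0.002], [0.985, 0.174, -0.0], [0.0, -0.002, -1.0]]
force: [-0.8, -0.4, -2.5]
opening: 0.426
grasp_force: 30.0
```

Call:
servo_tool:
  targets:
    - {"offset": [0, 0, 0.002], "dr": [0, 0, 0]}
    - {"offset": [0, 0, 0.004], "dr": [0, 0, 0]}
    - {"offset": [0, 0, 0.006], "dr": [0, 0, 0]}
    - {"offset": [0, 0, 0.007], "dr": [0, 0, 0]}
    - {"offset": [0, 0, 0.007], "dr": [0, 0, 0]}
    - {"offset": [0, 0, 0.007], "dr": [0, 0, 0]}

```text
time_s: 9.45
position: [0.6264, 0.1626, 0.0761]
tcp_rot: [[-0.174, 0.985, -0.0], [0.985, 0.174, 0.0], [0.0, -0.0, -1.0]]
force: [0.2, 0.6, -3.1]
opening: 0.426
grasp_force: 30.0
```

Call:
servo_tool:
  targets:
    - {"offset": [0, 0, 0.001], "dr": [0, 0, 0]}
    - {"offset": [0, 0, 0.001], "dr": [0, 0, 0]}
    - {"offset": [0, 0, 0.001], "dr": [0, 0, 0]}

```text
time_s: 9.7
position: [0.6265, 0.1626, 0.0752]
tcp_rot: [[-0.174, 0.985, 0.0], [0.985, 0.174, 0.0], [-0.0, 0.0, -1.0]]
force: [-0.6, 0.6, -1.6]
opening: 0.428
grasp_force: 30.0
```

Call:
servo_tool:
  targets:
    - {"offset": [0, 0, 0.0005], "dr": [0, 0, 0]}
    - {"offset": [0, 0, 0.0005], "dr": [0, 0, 0]}
    - {"offset": [0, 0, 0.0005], "dr": [0, 0, 0]}

```text
time_s: 9.95
position: [0.6265, 0.1626, 0.0751]
tcp_rot: [[-0.174, 0.985, 0.0], [0.985, 0.174, -0.0], [-0.0, 0.0, -1.0]]
force: [-0.4, 0.3, 2.2]
opening: 0.423
grasp_force: 30.0
```

Call:
servo_tool:
  targets:
    - {"offset": [0, 0, 0], "dr": [0, 0, 0]}
    - {"offset": [0, 0, 0], "dr": [0, 0, 0]}
    - {"offset": [0, 0, 0], "dr": [0, 0, 0]}
    - {"offset": [0, 0, 0], "dr": [0, 0, 0]}
    - {"offset": [0, 0, 0], "dr": [0, 0, 0]}
    - {"offset": [0, 0, 0], "dr": [0, 0, 0]}
    - {"offset": [0, 0, 0], "dr": [0, 0, 0]}
    - {"offset": [0, 0, -0.01], "dr": [0, 0, 0]}
    - {"offset": [0, 0, -0.05], "dr": [0, 0, 0]}
    - {"offset": [0, 0, -0.09], "dr": [0, 0, 0]}
    - {"offset": [0, 0, -0.13], "dr": [0, 0, 0]}
    - {"offset": [0, 0, -0.15], "dr": [0, 0, 0]}
    - {"offset": [0, 0, -0.15], "dr": [0, 0, 0]}
  gripper: -1

```text
time_s: 11.03
position: [0.6303, 0.163, 0.2322]
tcp_rot: [[-0.174, 0.985, 0.014], [0.985, 0.174, 0.001], [-0.001, 0.014, -1.0]]
force: [1.0, -0.0, 0.0]
opening: 1.003
grasp_force: 0.0
```

Run:
```python
from h import *
go([.458,.086,.22],10.6)
d=cap('wrist')
h=cv2.cvtColor(d['color'],cv2.COLOR_RGB2HSV)
u=proj(d,[[.6253,.1650,.102]])[0];print('pred rim',u)
m=((h[...,1]>100)&(h[...,0]>95)&(h[...,0]<130)&(h[...,2]>115)).astype(np.uint8)
yy,xx=np.mgrid[:384,:512];m[(np.hypot(xx-u[0],yy-u[1])>35)]=0
hu=cv2.convexHull(np.argwhere(m)[:,::-1].astype(np.int32)).reshape(-1,2);print(hu.min(0),hu.max(0))
hl=hu[hu[:,1]>u[1]]
for z in (.102,.107,.112): print(z,circ(plane(d,hl,z)[:,:2]))
```

```text
tcp [0.6303 0.163  0.2322] yaw 10.03475725352098 offset [-0.0458 -0.1832  0.0098] dr [ 0.7899  0.0732 -0.5657] t 11.0333 F [ 1.0067 -0.0452  0.0376] op 1.002754948002674
pred rim [247.4782 184.8059]
[226 164] [266 203]
0.102 (array([0.6241, 0.165 ]), np.float64(0.018041890664299013))
0.107 (array([0.6239, 0.1663]), np.float64(0.017734435525141524))
0.112 (array([0.6237, 0.1676]), np.float64(0.017426980385980714))
```

Call:
servo_tool:
  targets:
    - {"offset": [-0.046, -0.179, 0.005], "dr": [0, 0, -0.6]}
    - {"offset": [-0.046, -0.179, 0.005], "dr": [0, 0, -0.6]}
    - {"offset": [-0.046, -0.179, 0.005], "dr": [0, 0, -0.6]}
    - {"offset": [-0.046, -0.179, 0.005], "dr": [0, 0, -0.6]}
    - {"offset": [-0.046, -0.179, 0.005], "dr": [0, 0, -0.6]}
    - {"offset": [-0.046, -0.179, 0.005], "dr": [0, 0, -0.6]}
    - {"offset": [-0.046, -0.179, 0.005], "dr": [0, 0, -0.6]}
    - {"offset": [-0.046, -0.179, 0.005], "dr": [0, 0, -0.6]}

```text
time_s: 11.75
position: [0.4593, 0.0862, 0.2194]
tcp_rot: [[-0.184, 0.983, 0.001], [0.983, 0.184, 0.0], [-0.0, 0.001, -1.0]]
force: [-0.2, -0.7, 0.6]
opening: 0.999
grasp_force: 0.0
```

Run:
```python
from h import *
d=cap('wrist')
h=cv2.cvtColor(d['color'],cv2.COLOR_RGB2HSV)
m=max(blobs(d,(95,100,40),(130,255,255)),key=lambda q:q[0][4])[2]
v=np.median(h[...,2][m]);mm=m&(h[...,2]>.85*v)
p=cv2.boxPoints(cv2.minAreaRect(np.argwhere(mm)[:,::-1].astype(np.float32)));P=plane(d,p,.075);print(p.round(),P.mean(0),[np.linalg.norm(P[i]-P[i-1]) for i in range(4)],[np.degrees(np.arctan2(*(P[i+1]-P[i])[[1,0]])) for i in range(3)])
go([P.mean(0)[0],P.mean(0)[1],.045])
```

```text
[[232. 136.]
 [274. 136.]
 [274. 229.]
 [232. 229.]] [0.4581 0.0857 0.075 ] [np.float64(0.08900758099661119), np.float64(0.03748314941459981), np.float64(0.0890248224027629), np.float64(0.04050711892847976)] [np.float64(10.633449704625724), np.float64(-78.37204534484326), np.float64(-169.38934670221366)]
tcp [0.4597 0.0863 0.2194] yaw 10.632251561037803 offset [-0.0002 -0.0019  0.1744] dr [ 0.0728  0.0075 -0.    ] t 11.8 F [0.0798 0.4006 0.4244] op 0.9989474865354839
```

Call:
servo_tool:
  targets:
    - {"offset": [0, -0.0015, 0.04], "dr": [0, 0, 0]}
    - {"offset": [0, -0.0015, 0.08], "dr": [0, 0, 0]}
    - {"offset": [0, -0.0015, 0.11], "dr": [0, 0, 0]}
    - {"offset": [0, -0.0015, 0.135], "dr": [0, 0, 0]}
    - {"offset": [0, -0.0015, 0.155], "dr": [0, 0, 0]}
    - {"offset": [0, -0.0015, 0.17], "dr": [0, 0, 0]}
    - {"offset": [0, -0.0015, 0.1745], "dr": [0, 0, 0]}
    - {"offset": [0, -0.0015, 0.1745], "dr": [0, 0, 0]}
    - {"offset": [0, -0.0015, 0.1745], "dr": [0, 0, 0]}

```text
time_s: 12.55
position: [0.4576, 0.086, 0.0449]
tcp_rot: [[-0.185, 0.983, 0.0], [0.983, 0.185, -0.0], [-0.0, 0.0, -1.0]]
force: [-0.6, -0.7, 0.2]
opening: 1.002
grasp_force: 0.0
```

Call:
servo_tool:
  targets:
    - {"offset": [0, 0, 0], "dr": [0, 0, 0]}
    - {"offset": [0, 0, 0], "dr": [0, 0, 0]}
    - {"offset": [0, 0, 0], "dr": [0, 0, 0]}
    - {"offset": [0, 0, 0], "dr": [0, 0, 0]}
    - {"offset": [0, 0, 0], "dr": [0, 0, 0]}
    - {"offset": [0, 0, 0], "dr": [0, 0, 0]}
    - {"offset": [0, 0, 0], "dr": [0, 0, 0]}
    - {"offset": [0, 0, 0], "dr": [0, 0, 0]}
    - {"offset": [0, 0, 0], "dr": [0, 0, 0]}
    - {"offset": [0, 0, 0], "dr": [0, 0, 0]}
  gripper: 1

```text
time_s: 13.38
position: [0.4575, 0.0857, 0.0452]
tcp_rot: [[-0.184, 0.983, 0.002], [0.983, 0.184, -0.0], [-0.0, 0.002, -1.0]]
force: [1.3, -0.0, 0.2]
opening: 0.439
grasp_force: 29.6
```

Call:
servo_tool:
  targets:
    - {"offset": [0, 0, -0.02], "dr": [0, 0, 0]}
    - {"offset": [0, 0, -0.06], "dr": [0, 0, 0]}
    - {"offset": [0, 0, -0.1], "dr": [0, 0, 0]}
    - {"offset": [0, 0, -0.14], "dr": [0, 0, 0]}
    - {"offset": [0, 0, -0.18], "dr": [0, 0, 0]}
    - {"offset": [0, 0, -0.22], "dr": [0, 0, 0]}
    - {"offset": [0, 0, -0.245], "dr": [0, 0, 0]}
    - {"offset": [0, 0, -0.245], "dr": [0, 0, 0]}

```text
time_s: 14.05
position: [0.4594, 0.0858, 0.2953]
tcp_rot: [[-0.185, 0.983, 0.011], [0.983, 0.185, -0.001], [-0.003, 0.011, -1.0]]
force: [1.1, 0.9, -1.8]
opening: 0.436
grasp_force: 29.6
```

Call:
servo_tool:
  targets:
    - {"offset": [-0.394, 0.104, 0], "dr": [0, 0, 18.6]}
    - {"offset": [-0.394, 0.104, 0], "dr": [0, 0, 18.6]}
    - {"offset": [-0.394, 0.104, 0], "dr": [0, 0, 18.6]}
    - {"offset": [-0.394, 0.104, 0], "dr": [0, 0, 18.6]}
    - {"offset": [-0.394, 0.104, 0], "dr": [0, 0, 18.6]}
    - {"offset": [-0.394, 0.104, 0], "dr": [0, 0, 18.6]}
    - {"offset": [-0.394, 0.104, 0], "dr": [0, 0, 18.6]}
    - {"offset": [-0.394, 0.104, 0], "dr": [0, 0, 18.6]}
    - {"offset": [-0.394, 0.104, 0], "dr": [0, 0, 18.6]}
    - {"offset": [-0.394, 0.104, 0], "dr": [0, 0, 18.6]}
    - {"offset": [-0.394, 0.104, 0], "dr": [0, 0, 18.6]}
    - {"offset": [-0.394, 0.104, 0], "dr": [0, 0, 18.6]}
    - {"offset": [-0.394, 0.104, 0], "dr": [0, 0, 18.6]}
    - {"offset": [-0.394, 0.104, 0], "dr": [0, 0, 18.6]}

```text
time_s: 15.22
position: [0.6304, -0.2805, 0.2886]
tcp_rot: [[0.138, 0.99, -0.003], [0.99, -0.138, 0.002], [0.002, -0.003, -1.0]]
force: [-0.3, -0.3, -1.6]
opening: 0.436
grasp_force: 29.6
```

Run:
```python
from h import *
d=cap('wrist','w6.png')
go([.646,-.173,.29],-8)
print(proj(d,[[.66,-.06,.17],[.646,-.173,.17],[.646,-.173,0]]),-np.array(d['R']).T@d['t'])
```

```text
tcp [ 0.6307 -0.2805  0.2893] yaw -7.900110943408996 offset [ 0.1086  0.0003 -0.0006] dr [-0.1262 -0.0726  0.0998] t 15.2667 F [-0.5364  1.0537 -1.6245] op 0.43706226101188916
[[254.54   -99.954 ]
 [256.5544  56.5335]
 [255.4976  71.7767]] [ 0.6397 -0.2029  0.452 ]
```

View pics/w6.png

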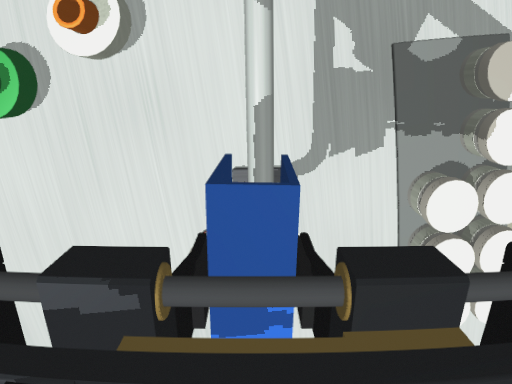

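The wrist view shows the bar at columns 247–273 seen between the sign's walls, whose top edges are at 207–299. I'll measure the bar line, the sign line and the bar's middle.

Run:
```python
from h import *
d=cap('wrist');a=cap('top');s=bot.read_state();p=np.array(s['position'])
g=cv2.GaussianBlur(cv2.cvtColor(d['color'],cv2.COLOR_RGB2GRAY),(3,3),0).astype(int)
C=[]
for r in range(5,150,8):
    gr=np.abs(np.gradient(g[r].astype(float)))
    l=235+np.argmax(gr[235:256]);q=264+np.argmax(gr[264:290]);C.append((r,l,q,gr[l],gr[q]))
C=np.array(C);print(C[:,1:3].T)
L=plane(d,C[:,[1,0]],.17);Q=plane(d,C[:,[2,0]],.17);M=(L+Q)/2;W=Q-L
ok=abs(np.hypot(W[:,0],W[:,1])-.022)<.003
f=np.polyfit(M[ok,1],M[ok,0],1);print('bar',ok.sum(),'yaw',-np.degrees(np.arctan(f[0])),'x at y=-.17',np.polyval(f,-.17),'x at -.28',np.polyval(f,-.28))
h=cv2.cvtColor(d['color'],cv2.COLOR_RGB2HSV);b=((h[...,0]>95)&(h[...,0]<130)&(h[...,1]>100))
S=[]
for r in (190,200,210,220,230):
    x=np.nonzero(b[r,180:330])[0]+180;S.append((r,x.min(),x.max()));
S=np.array(S);z=p[2]+.03;A=plane(d,S[:,[1,0]],z);B=plane(d,S[:,[2,0]],z);m=(A+B)/2
print(S.tolist(),'sign mid',m.round(4).tolist(),'w',np.linalg.norm(B-A,axis=1))
e=np.nonzero(b[:,253])[0];e=e[e>170];print('front edge',plane(d,[[253,e.min()]],z))
print('feet mid',plane(a,[[269.4,171.5],[334.2,179.7]],.012))
```

```text
[[243. 243. 243. 243. 244. 244. 244. 244. 244. 245. 244. 245. 245. 253.
  254. 254. 255. 246. 253.]
 [272. 272. 272. 273. 273. 273. 273. 273. 273. 273. 273. 273. 273. 273.
  273. 273. 273. 273. 273.]]
bar 14 yaw -6.783463818723725 x at y=-.17 0.6481911008266689 x at -.28 0.6351065924418451
[[190, 206, 299], [200, 206, 299], [210, 206, 298], [220, 207, 298], [230, 206, 297]] sign mid [[0.6345, -0.2387, 0.3201], [0.6339, -0.2428, 0.3201], [0.6331, -0.247, 0.3201], [0.6327, -0.2514, 0.3201], [0.6317, -0.2557, 0.3201]] w [0.0373 0.0377 0.0376 0.0375 0.0379]
front edge [[ 0.6351 -0.2358  0.3201]]
feet mid [[ 0.6471 -0.0555  0.012 ]
 [ 0.6159 -0.3139  0.012 ]]
```

Call:
servo_tool:
  targets:
    - {"offset": [0.03, 0.003, 0], "dr": [0, 0, -1.1]}
    - {"offset": [0.065, 0.003, 0], "dr": [0, 0, -1.1]}
    - {"offset": [0.1, 0.003, 0], "dr": [0, 0, -1.1]}
    - {"offset": [0.1, 0.003, 0.02], "dr": [0, 0, -1.1]}
    - {"offset": [0.1, 0.003, 0.04], "dr": [0, 0, -1.1]}
    - {"offset": [0.1, 0.003, 0.049], "dr": [0, 0, -1.1]}
    - {"offset": [0.1, 0.003, 0.049], "dr": [0, 0, -1.1]}
    - {"offset": [0.1, 0.003, 0.049], "dr": [0, 0, -1.1]}
    - {"offset": [0.1, 0.003, 0.049], "dr": [0, 0, -1.1]}

```text
time_s: 16.12
position: [0.649, -0.1843, 0.2423]
tcp_rot: [[0.12, 0.993, 0.002], [0.993, -0.12, -0.001], [-0.001, 0.002, -1.0]]
force: [0.4, 0.1, -1.3]
opening: 0.437
grasp_force: 29.6
```

Run:
```python
from h import *
d=cap('wrist');s=bot.read_state();p=np.array(s['position']);go([.6475,-.182,.155],-6.8)
g=cv2.GaussianBlur(cv2.cvtColor(d['color'],cv2.COLOR_RGB2GRAY),(3,3),0)
h=cv2.cvtColor(d['color'],cv2.COLOR_RGB2HSV);b=((h[...,0]>95)&(h[...,0]<130)&(h[...,1]>100))
c=cv2.cvtColor(d['color'],cv2.COLOR_RGB2BGR)[0:300,150:362];b_=cap('scene');
u=proj(b_,[[.647,-.182,.19]])[0].astype(int)
k=cv2.cvtColor(b_['color'],cv2.COLOR_RGB2BGR)[u[1]-50:u[1]+50,u[0]-50:u[0]+50]
cv2.imwrite('pics/c7.png',np.hstack([cv2.resize(c,(390,552)),cv2.resize(k,(400,552),interpolation=cv2.INTER_CUBIC)]))
for z,rows in ((.17,range(5,130,12)),):
    for r in rows:
        gr=np.abs(np.gradient(g[r].astype(float)));print(r,[int(x)+210 for x in np.nonzero(gr[210:310]>10)[0]])
S=np.array([(r,*(np.nonzero(b[r,180:330])[0][[0,-1]]+180)) for r in (195,210,225) ]);print(S)
```

```text
tcp [ 0.6492 -0.1844  0.2426] yaw -6.911217988429266 offset [ 0.0023 -0.0022  0.0876] dr [ 0.1592  0.0512 -0.1113] t 16.1667 F [ 0.1073  0.6533 -2.6768] op 0.4383770366106565
5 [293, 294, 295]
17 [238, 239, 240, 241, 242, 262, 263, 264, 265, 291, 295, 296]
29 [218, 219, 220, 221, 284]
41 [218, 219, 220, 234, 235, 236, 237, 238, 245, 246, 247, 267, 268, 269, 283, 284, 285, 307, 308, 309]
53 [218, 219, 220, 221, 224, 225, 226, 227, 231, 232, 233, 235, 236, 237, 238, 257, 258, 265, 266, 267, 268, 270, 271, 272, 273, 276, 277, 278, 279, 284, 285, 286, 287, 288]
65 [218, 219, 220, 221, 234, 235, 236, 237, 238, 264, 265, 266, 267, 284, 285, 286, 287, 288]
77 [234, 235, 238, 264, 265, 266, 268, 269, 270]
89 [234, 235, 238, 263, 264, 265, 266, 268, 269, 270, 309]
101 [234, 235, 238, 263, 264, 265, 266, 268, 269, 270, 308, 309]
113 [234, 235, 236, 267, 268, 269, 308, 309]
125 [234, 235, 236, 237, 267, 268, 269, 307, 308, 309]
[[195 206 299]
 [210 207 298]
 [225 207 297]]
```

View pics/c7.png

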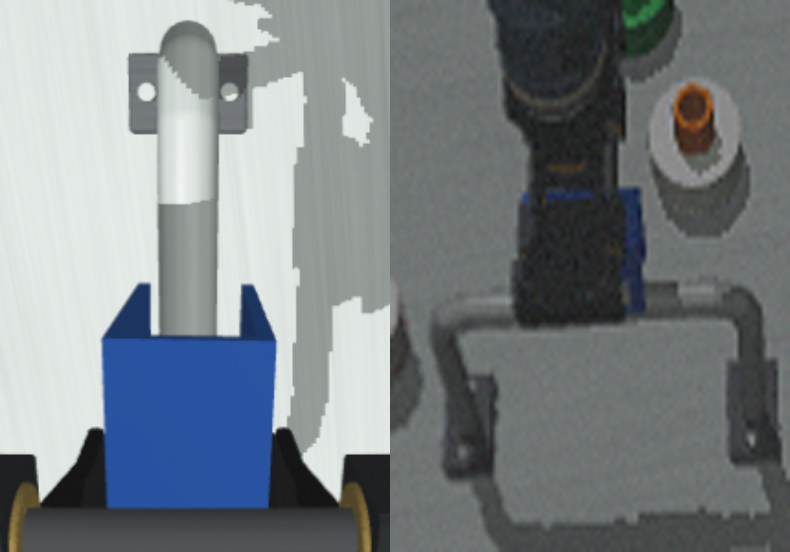

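In the wrist crop the bar (158–217) lies well inside the sign's walls (104–275). In the scene crop the sign is at about the middle of the bar. Next I'll check the position along the bar from the visible bend end (252, row 11).

Run:
```python
from h import *
d=cap('wrist');p=np.array(bot.read_state()['position'])
y=np.array([.118,.993])
E=plane(d,[[252,11]],.16)[0,:2];print('end',E,'mid est',E-.141*y)
F=plane(d,[[235.5,41],[268,41],[235.5,120],[268,120]],.17);print(F)
S=plane(d,[[252.5,184]],p[2]+.03)[0,:2];print('sign front',S,'centre',S-.045*y,'tcp',p)
b=cap('scene');k=.01*np.array([[435,300],[760,300]])
u0=proj(b,[[.647,-.182,.19]])[0].astype(int)-50
px=[[u0[0]+(435-390)/4,u0[1]+315/5.52],[u0[0]+(762-390)/4,u0[1]+305/5.52]];P=plane(b,px,.165);print('scene ends',P,P.mean(0))
```

```text
end [ 0.663  -0.0515] mid est [ 0.6463 -0.1915]
[[ 0.6499 -0.0706  0.17  ]
 [ 0.6707 -0.0731  0.17  ]
 [ 0.6433 -0.1207  0.17  ]
 [ 0.6651 -0.1234  0.17  ]]
sign front [ 0.6523 -0.1402] centre [ 0.647  -0.1849] tcp [ 0.649  -0.1844  0.2424]
scene ends [[ 0.6361 -0.314   0.165 ]
 [ 0.673  -0.0457  0.165 ]] [ 0.6546 -0.1798  0.165 ]
```

Call:
servo_tool:
  targets:
    - {"offset": [0, -0.0005, 0.005], "dr": [0, 0, 0]}
    - {"offset": [0, -0.0005, 0.012], "dr": [0, 0, 0]}
    - {"offset": [0, -0.0005, 0.019], "dr": [0, 0, 0]}
    - {"offset": [0, -0.0005, 0.026], "dr": [0, 0, 0]}
    - {"offset": [0, -0.0005, 0.033], "dr": [0, 0, 0]}
    - {"offset": [0, -0.0005, 0.04], "dr": [0, 0, 0]}
    - {"offset": [0, -0.0005, 0.04], "dr": [0, 0, 0]}
    - {"offset": [0, -0.0005, 0.04], "dr": [0, 0, 0]}

```text
time_s: 16.98
position: [0.6475, -0.1834, 0.2001]
tcp_rot: [[0.12, 0.993, -0.002], [0.993, -0.12, 0.001], [0.001, -0.002, -1.0]]
force: [-0.5, 0.7, -1.7]
opening: 0.442
grasp_force: 29.6
```

No contact: the walls are straddling the bar.

Call:
servo_tool:
  targets:
    - {"offset": [0, 0, 0.007], "dr": [0, 0, 0]}
    - {"offset": [0, 0, 0.014], "dr": [0, 0, 0]}
    - {"offset": [0, 0, 0.021], "dr": [0, 0, 0]}
    - {"offset": [0, 0, 0.028], "dr": [0, 0, 0]}
    - {"offset": [0, 0, 0.035], "dr": [0, 0, 0]}
    - {"offset": [0, 0, 0.041], "dr": [0, 0, 0]}
    - {"offset": [0, 0, 0.041], "dr": [0, 0, 0]}
    - {"offset": [0, 0, 0.041], "dr": [0, 0, 0]}

```text
time_s: 17.65
position: [0.6476, -0.1834, 0.1593]
tcp_rot: [[0.12, 0.993, -0.001], [0.993, -0.12, 0.001], [0.0, -0.001, -1.0]]
force: [0.2, -0.1, -1.6]
opening: 0.437
grasp_force: 29.6
```

Call:
servo_tool:
  targets:
    - {"offset": [0, 0, 0.002], "dr": [0, 0, 0]}
    - {"offset": [0, 0, 0.003], "dr": [0, 0, 0]}
    - {"offset": [0, 0, 0.003], "dr": [0, 0, 0]}
    - {"offset": [0, 0, 0.003], "dr": [0, 0, 0]}

```text
time_s: 17.98
position: [0.648, -0.1836, 0.1573]
tcp_rot: [[0.12, 0.993, 0.0], [0.993, -0.12, -0.0], [-0.0, 0.0, -1.0]]
force: [0.2, -0.7, -3.2]
opening: 0.438
grasp_force: 29.6
```

Call:
servo_tool:
  targets:
    - {"offset": [0, 0, 0.001], "dr": [0, 0, 0]}
    - {"offset": [0, 0, 0.001], "dr": [0, 0, 0]}
    - {"offset": [0, 0, 0.001], "dr": [0, 0, 0]}

```text
time_s: 18.23
position: [0.6478, -0.1836, 0.1561]
tcp_rot: [[0.12, 0.993, -0.0], [0.993, -0.12, -0.0], [-0.0, -0.0, -1.0]]
force: [-0.3, -0.2, -1.9]
opening: 0.438
grasp_force: 29.6
```

Call:
servo_tool:
  targets:
    - {"offset": [0, 0, 0.0007], "dr": [0, 0, 0]}
    - {"offset": [0, 0, 0.0007], "dr": [0, 0, 0]}
    - {"offset": [0, 0, 0.0007], "dr": [0, 0, 0]}

```text
time_s: 18.48
position: [0.6478, -0.1836, 0.1553]
tcp_rot: [[0.12, 0.993, -0.0], [0.993, -0.12, 0.0], [0.0, -0.0, -1.0]]
force: [-0.2, 0.4, -1.9]
opening: 0.435
grasp_force: 29.6
```

Call:
servo_tool:
  targets:
    - {"offset": [0, 0, 0.0005], "dr": [0, 0, 0]}
    - {"offset": [0, 0, 0.0005], "dr": [0, 0, 0]}
    - {"offset": [0, 0, 0.0005], "dr": [0, 0, 0]}

```text
time_s: 18.73
position: [0.6478, -0.1836, 0.1548]
tcp_rot: [[0.12, 0.993, -0.0], [0.993, -0.12, 0.0], [0.0, -0.0, -1.0]]
force: [0.1, -0.6, -3.1]
opening: 0.435
grasp_force: 29.6
```

Call:
servo_tool:
  targets:
    - {"offset": [0, 0, 0.0005], "dr": [0, 0, 0]}
    - {"offset": [0, 0, 0.0005], "dr": [0, 0, 0]}
    - {"offset": [0, 0, 0.0005], "dr": [0, 0, 0]}

```text
time_s: 18.98
position: [0.6479, -0.1836, 0.1547]
tcp_rot: [[0.12, 0.993, 0.0], [0.993, -0.12, -0.0], [-0.0, 0.0, -1.0]]
force: [-0.4, 0.9, -0.2]
opening: 0.438
grasp_force: 29.6
```

Call:
servo_tool:
  targets:
    - {"offset": [0, 0, 0.0005], "dr": [0, 0, 0]}
    - {"offset": [0, 0, 0.0005], "dr": [0, 0, 0]}
    - {"offset": [0, 0, 0.0005], "dr": [0, 0, 0]}

```text
time_s: 19.23
position: [0.6479, -0.1836, 0.1547]
tcp_rot: [[0.12, 0.993, 0.0], [0.993, -0.12, -0.0], [-0.0, 0.001, -1.0]]
force: [-2.5, 0.9, 4.4]
opening: 0.438
grasp_force: 29.6
```

The sign is resting on the bar; releasing.

Call:
servo_tool:
  targets:
    - {"offset": [0, 0, -0.0005], "dr": [0, 0, 0]}
    - {"offset": [0, 0, -0.0005], "dr": [0, 0, 0]}
    - {"offset": [0, 0, -0.0005], "dr": [0, 0, 0]}
    - {"offset": [0, 0, -0.0005], "dr": [0, 0, 0]}
  gripper: 0

```text
time_s: 19.57
position: [0.6479, -0.1837, 0.154]
tcp_rot: [[0.12, 0.993, -0.0], [0.993, -0.12, -0.0], [-0.0, -0.0, -1.0]]
force: [-0.6, -0.0, 0.9]
opening: 0.499
grasp_force: 0.0
```

Call:
servo_tool:
  targets:
    - {"offset": [0, 0, 0], "dr": [0, 0, 0]}
    - {"offset": [0, 0, 0], "dr": [0, 0, 0]}
    - {"offset": [0, 0, 0], "dr": [0, 0, 0]}
    - {"offset": [0, 0, 0], "dr": [0, 0, 0]}
    - {"offset": [0, 0, 0], "dr": [0, 0, 0]}
    - {"offset": [0, 0, 0], "dr": [0, 0, 0]}
    - {"offset": [0, 0, 0], "dr": [0, 0, 0]}
    - {"offset": [0, 0, -0.01], "dr": [0, 0, 0]}
    - {"offset": [0, 0, -0.03], "dr": [0, 0, 0]}
    - {"offset": [0, 0, -0.06], "dr": [0, 0, 0]}
    - {"offset": [0, 0, -0.1], "dr": [0, 0, 0]}
    - {"offset": [0, 0, -0.14], "dr": [0, 0, 0]}
    - {"offset": [-0.04, 0, -0.15], "dr": [0, 0, 0]}
    - {"offset": [-0.08, 0, -0.15], "dr": [0, 0, 0]}
    - {"offset": [-0.1, 0, -0.15], "dr": [0, 0, 0]}
    - {"offset": [-0.1, 0, -0.15], "dr": [0, 0, 0]}
    - {"offset": [-0.1, 0, -0.15], "dr": [0, 0, 0]}
  gripper: -1

```text
time_s: 20.98
position: [0.6355, -0.2839, 0.3048]
tcp_rot: [[0.122, 0.993, 0.0], [0.993, -0.122, 0.0], [0.001, 0.0, -1.0]]
force: [0.5, -0.4, 0.6]
opening: 1.0
grasp_force: 0.0
```

Run:
```python
from h import *
d=cap('wrist');b=cap('scene');a=cap('top')
def cr(i,x0,y0,x1,y1,s): return cv2.resize(cv2.cvtColor(i['color'],cv2.COLOR_RGB2BGR)[y0:y1,x0:x1],s,interpolation=cv2.INTER_CUBIC)
cv2.imwrite('pics/c8.png',np.vstack([np.hstack([cr(d,0,0,512,384,(400,300)),cr(b,150,150,350,300,(400,300))]),np.hstack([cr(a,170,130,390,270,(470,299)),np.zeros((299,330,3),np.uint8)])]))
h=cv2.cvtColor(d['color'],cv2.COLOR_RGB2HSV)
bl=max(blobs(d,(95,100,40),(130,255,255)),key=lambda q:q[0][4]);m=bl[2];v=np.percentile(h[...,2][m],80);mm=m&(h[...,2]>.85*v)
p=cv2.boxPoints(cv2.minAreaRect(np.argwhere(mm)[:,::-1].astype(np.float32)));P=plane(d,p,.185);print(p.round(),P.mean(0),[np.linalg.norm(P[i]-P[i-1]) for i in range(4)])
s=bot.read_state();print(s['time_s'],s['force'])
```

```text
[[228.   6.]
 [276.   6.]
 [276. 124.]
 [228. 124.]] [ 0.6453 -0.1832  0.185 ] [np.float64(0.08967391910393833), np.float64(0.03654425720518738), np.float64(0.08967515747466039), np.float64(0.03909568518473573)]
21.1333 [0.4797 0.082  0.0381]
```

View pics/c8.png

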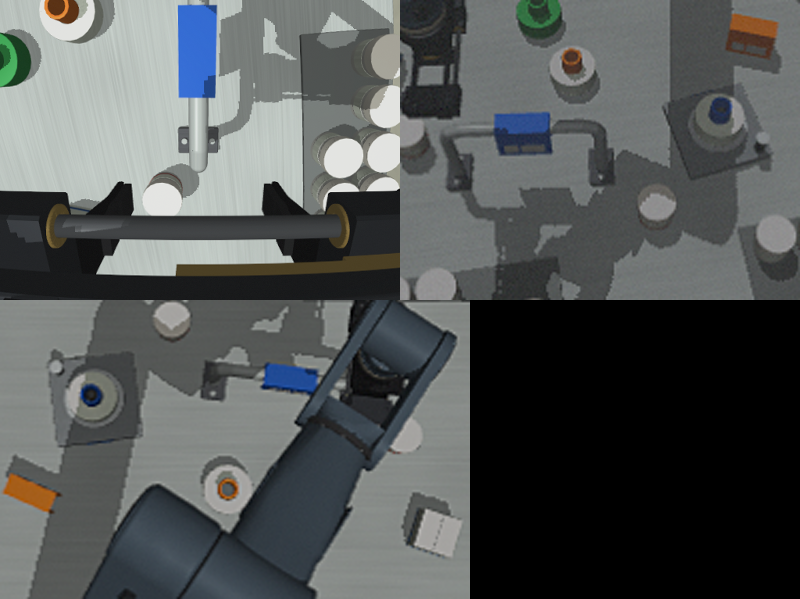

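The final views show the sign straddling the bar in the middle: scene crop (523,132), top 90 x 38 mm at z 0.185, so it hangs level. The blue roll sits on the plate at scene crop (720,118), and everything else is where it was.

```bash
python3 -c "
from rig import ticket
print(ticket.hand_in())"
```

```text
the job is handed in; nothing more can be done
None
```

The job is handed in at about 21 s: the blue roll sits fully down on the unwinder plate, the blue sign hangs level at about the middle of the rail bar, and I moved nothing else.

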